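# Load a model girder into the spring jig and close the rail

## Task

Pick the brown model girder off its drying stand and load it into the spray jig: gently push its end against the red spring follower until its other end clears the end stop, then let it down flat on the channel floor so the spring holds it, without forcing the spring against its end of travel or bearing hard on the jig. Then slide the yellow rail by its black knob fully home over the girder's end and let go, leaving the paint bottles and the cup alone.

Things in the scene. Friction and masses are not known exactly. Their poses are not given: they have to be found in the camera images.
- girder: Brown riveted model girder, straight bar 160 x 14 x 16 mm (length along its x, width y, height z), about 60 g; either end may lead. Origin at its centre. Starts level across two cork posts (30 mm wide, tops 25 mm above the table, 58 mm either side of its middle) of a fixed stand with a 150 x 60 x 6 mm base; its middle is free to be gripped across its width.
- jig: Spray jig fixed to the bench; origin on the table under the nominal middle of the loaded girder, +x along the channel towards the red follower, z up. Base plate x -192..158 mm, 66 mm wide, 10 mm thick. Loaded, the girder's centre is 38 mm above the table, y = 0, x = s (see channel_far). A girder not fully down blocks the rail. Girder and jig must not press on each other with over 18 N.
- channel (a point): Middle of the channel at floor height, 30 mm above jig's origin. Here is a gap, x -52..52 mm, for the fingers holding the girder's middle; in it only a brass bar 10 mm wide, its top 15.5 mm above the table. On both sides the floor is a grey pedestal 34 mm wide with guide walls 17 mm apart and 8 mm high, whose mouths flare to about 22 mm apart 14 mm above the floor.
- channel_far (a point): Floor centre of the follower-side pedestal, jig x 78 mm (pedestal x 52..104). The red follower (14.5 mm wide, top 25 mm above the floor) rests with its face at jig x = 67.5 mm + s. s is the setting of the brass spine that carries follower and end stop: -14 to +14 mm, differs each time, not measured, so find the follower by touch. The spine is clamped and does not move.
- follower_line (a point): Point 16 mm above channel_far, on the follower's line. The follower is pushed in along jig +x, at most 16 mm, then it is solid. It pushes back with 1.5 N at first touch plus 0.5 N per mm (9.5 N fully in), damping 60 N s/m. The girder must press it in 13.3 to 15.5 mm to go down clear of the end stop; let go, it is pushed back against the stop, 12.5 mm in. The channel is slick (friction about 0.25).
- channel_near (a point): Floor centre of the stop-side pedestal, jig x -78 mm (pedestal x -104..-52). The brass end stop is a lip 7 mm high on the floor, its face towards the girder at jig x = -80 mm + s. Carry the girder with its underside about 9 mm above the floor: over the lip, yet between the flared mouths. Dark rail guides at y 26..32 mm on both sides, x -190..-54, tops 48 mm above the table.
- rail (a joint): Yellow hold-down rail, plate 56 x 52 x 4 mm, underside 48 mm above the table, sliding along jig +x: 0 = fully open, 0.072 m = fully home over the girder's end, where it stops; starts 0 to 12 mm from open. Its edge towards the follower is at jig x = -130 mm + value. Friction 2.5 N, damping 20 N s/m, stays where left.
- rail_knob (a point): Point on the axis of the rail's upright round black knob (20 mm diameter, 26 mm tall), 20 mm above the plate's upper face and 6 mm below the knob's top; at jig x = -158 mm + rail value.
- paint_a: Small black paint bottle, 34 mm diameter, 66 mm tall, standing; origin at its underside. Leave alone.
- paint_b: Small brown paint bottle, 34 mm diameter, 66 mm tall, standing; origin at its underside. Leave alone.
- cup: White open plastic cup, 70 mm rim diameter, 85 mm tall, standing; origin at its underside. Leave alone.
Things that resemble listed ones, but are neither listed nor needed, are in the scene too. Of the things that look like the girder, the smallest one is meant.

How it is judged:
By the outcome, as a careful person would: the job done as asked, in the order asked, and still so for the second after the job is handed in, with the robot touching nothing.
It also fails if it takes over 64 s, if anything falls off the work surface, if the arm or the gripper's body presses on something with over 40 N, if the wrist force passes 120 N, or if a joint passes its speed limit or range.

## Robot

A 6-joint arm with a two-finger parallel gripper is mounted at the origin on the work surface. World frame = base frame: x ahead of the robot, y to its left, z up, the work surface at z = 0. Lengths are in m, angles in degrees, forces in N, time in s.
With the tool pointing down it reaches from about 0.3 to 1 m from the base axis. Payload 5.1 kg.
Tool frame: the origin (TCP) lies midway between the tips of the shut fingers; the grasp point (between the pads) lies 19 mm behind it (bot.pinch_z is the distance from the TCP to the grasp point, in m); y points along the fingers, z is the direction in which the jaws open and shut, and the axes are right-handed (so a half turn about y gives the same grasp; the last joint's range is limited). The gripper opens to 95 mm and grips with 3 to 60 N. Pads are 20 mm wide; open, the fingers measure 119 mm over their backs; the gripper's body (75 mm by 180 mm) begins 59 mm behind the grasp point.
Start: joints at [69.236, 7.093, 94.555, -0, 78.352, -4.733], TCP at [0.18, 0.625, 0.215] pointing down, gripper open.
Joint ranges: [-149.61, 149.61], [-58.7, 133.49], [1.44, 155.28], [-77.14, 257.14], [18.33, 153.61], [-166.67, 166.67]. Speed limits (degrees/s): [147.25, 147.25, 180, 180, 180, 180].

## Interface

Orientations are given as [roll, pitch, yaw] about the fixed x, y, z axes, in that order (R = Rz(yaw) Ry(pitch) Rx(roll)).
In Python, from station import bot gives the robot as it stands.
- The arm moves only by the tool carry_out, never from a script. Its argument "moves" is a list that holds one entry, the list of rows, each a list of 4 numbers: the shift along the world's x, y, z in cm, then the turn about the world's z in rad. In form: [[[x, y, z, yaw], ...]]. A call has 1 to 12 rows; each row shifts and turns the commanded pose from where the row before left it; what a row does not reach is not made up. A row lasts 1/12 s, in which the tool goes at most 41.7 mm and 7.16 degrees, less where a joint would pass 70% of its speed; a pose out of reach is approached as far as the arm can. A call is refused whole if a number of a shift passes 4.17 or a number of a turn 0.125, either way. A call with a gripper value outside its range is refused whole. "grip" is the opening, from -1 (shut) to 1 (fully open), set as the call begins (left out, the last holds). The fingers move at their own pace and stop on an object; "newtons" is the grip in N (left out, the last holds). Time passes only in rows, so rows that do not move let the fingers close. It gives the time, the measured TCP pose, the force and the opening at its end, in the units of the state.
- bot.sense(): the state, without advancing time (a new reading comes with each control period).
- bot.get_image(name): name is "side" or "top"; returns a dict with "color" (420x560x3 uint8, red, green, blue), "K" (3x3 intrinsics, pixels), "R" (3x3) and "t" (3): a world point X has camera coordinates R X + t. Camera axes: x right, y down, z forward; pixel columns grow to the right and rows downward; lengths in m; the calibration is good to about 2 mm. A picture is of the moment at which its call begins. There is no depth.
- bot.hand_in(): hands the job in, once; it reports no verdict.
Trained networks look in a picture, given as the dict that the camera call returned (one of the last four; its "shot" number tells which), for a name from the list of things; names that differ only in an ending like _2 or _b are one class to them, and where a whole thing is asked for, a point or a joint stands for the part that bears it (a point fixed in the world has none). Each returns a list of dicts, best first, with "confidence" (0 to 1); they miss things now and then, are a little off and sometimes report something else, mostly with a low value. They report only what shows in the picture. A call takes as long as a camera call. They do not tell look-alikes from the thing itself.
- bot.boxes_of(picture, label): "box" ([left, top, right, bottom] in pixels, round what is visible of it).
- bot.masks_of(picture, label): "region" (420x560 bool, what is visible of it) and "box" ([left, top, right, bottom] in pixels, round what is visible of it).
- bot.place_of(picture, label): "pixel" ([column, row] in pixels: a listed point, or the origin of a listed thing).
The state is a dict: "t": time; "joint_positions": joint angles; "joint_vel": joint speeds; "tau": joint torques, N m; "eef_pos": TCP position; "ee_rot": TCP orientation; "ft_force": force on the tool from outside, world axes, zero at the start; "ft_torque": the same for the moment, N m; "gripper_width": finger opening in m.
Only numpy, scipy, OpenCV 4.12 (cv2) and the standard library are available. Lean on these libraries where they do the work, as an engineer would, in place of code of your own. Each camera call takes 0.05 s, during which the arm holds its last target. There are 200 camera calls.

## Working session

There is one attempt and no reset: what is moved stays moved. The work goes in short steps, Python scripts to look and compute and a tool call to move; the robot and the scene stay as the last step left them, time stands still between calls to the robot, and variables do not carry over. Pictures are saved under pics/ and viewed, about 8 in all and at most 12, crops included, and the job is handed in when it is done.

Besides the shell and the picture viewer there is one more tool, called after "Emit:" in YAML: its name, and indented under it one key for each argument. carry_out: Moves the arm, as the interface text tells. Its arguments: {"type":"object","properties":{"moves":{"type":"array","items":{"type":"array","items":{"type":"array","items":{"type":"number"}}}},"grip":{"type":"number"},"newtons":{"type":"number"}},"required":["moves"]}

```bash
mkdir -p pics; ls; cat > h.py <<'E'
import numpy as np, cv2
from station import bot
def ray(p,uv):
    d=p["R"].T@np.linalg.inv(p["K"])@np.array([uv[0],uv[1],1.]); c=-p["R"].T@p["t"]; return c,d
def onz(p,uv,z):
    c,d=ray(p,uv); return c+d*(z-c[2])/d[2]
def proj(p,X):
    q=p["K"]@(p["R"]@np.array(X)+p["t"]); return q[:2]/q[2]
def tri(pa,ua,pb,ub):
    c1,d1=ray(pa,ua); c2,d2=ray(pb,ub); d1/=np.linalg.norm(d1); d2/=np.linalg.norm(d2)
    s=np.linalg.lstsq(np.c_[d1,-d2],c2-c1,rcond=None)[0]; a=c1+d1*s[0]; b=c2+d2*s[1]
    return (a+b)/2, np.linalg.norm(a-b)
E
cat > a.py <<'E'
from h import *
np.set_printoptions(precision=4,suppress=True)
P={n:bot.get_image(n) for n in("top","side")}
for n,p in P.items():
    cv2.imwrite(f"pics/{n}0.png",cv2.resize(p["color"][:,:,::-1],(784,588),interpolation=cv2.INTER_CUBIC)); print(n,-p["R"].T@p["t"],p["K"][0,0])
    for l in("girder","jig","channel","channel_far","channel_near","follower_line","rail_knob","paint_a","paint_b","cup"):
        print(n,l,[(np.round(d["pixel"],1).tolist(),round(d["confidence"],2)) for d in bot.place_of(p,l)[:4]])
print(bot.sense())
E
python3 a.py
```

```text
pics
top [0.3689 0.0407 1.5089] 542.1361486050745
top girder [([373.9, 292.6], 0.88), ([386.6, 230.0], 0.85), ([259.6, 293.0], 0.55), ([335.9, 143.6], 0.28)]
top jig [([227.6, 207.1], 0.55)]
top channel [([230.2, 206.6], 0.82), ([230.1, 209.6], 0.66)]
top channel_far [([202.7, 211.0], 0.59), ([287.3, 191.7], 0.24)]
top channel_near [([263.3, 202.9], 0.78)]
top follower_line [([200.6, 213.6], 0.56)]
top rail_knob [([285.6, 194.8], 0.74)]
top paint_a [([333.9, 145.5], 0.45), ([283.6, 150.4], 0.43)]
top paint_b [([333.9, 145.5], 0.45), ([283.6, 150.4], 0.43)]
top cup [([170.8, 172.1], 0.69)]
side [ 0.4775 -0.5125  0.6907] 391.3418649339839
side girder [([181.3, 218.7], 0.92), ([177.2, 354.4], 0.84), ([276.8, 351.1], 0.61), ([295.0, 198.7], 0.47)]
side jig [([279.2, 182.1], 0.75)]
side channel []
side channel_far [([268.8, 156.2], 0.94)]
side channel_near [([293.2, 197.2], 0.66)]
side follower_line [([269.3, 148.9], 0.94)]
side rail_knob [([305.6, 208.4], 0.85)]
side paint_a [([367.6, 221.7], 0.68), ([387.8, 277.6], 0.59)]
side paint_b [([367.6, 221.7], 0.68), ([387.8, 277.6], 0.59)]
side cup [([313.6, 135.1], 0.62)]
{'t': 1.1, 'joint_positions': array([69.2373,  7.0922, 94.5548,  0.0001, 78.3507, -4.734 ]), 'joint_vel': array([-0.001 , -0.0357,  0.0909, -0.0418, -0.1142, -0.0646]), 'tau': array([ -0.0002, -41.7584, -36.0237,   0.0775,   0.0428,   0.    ]), 'eef_pos': array([0.1795, 0.6247, 0.2147]), 'ee_rot': array([-89.9977,  -0.0001, -16.0287]), 'ft_force': array([0.0205, 0.1341, 0.0703]), 'ft_torque': array([0.0477, 0.0044, 0.0252]), 'gripper_width': 0.09512622892104702}
```

View pics/top0.png

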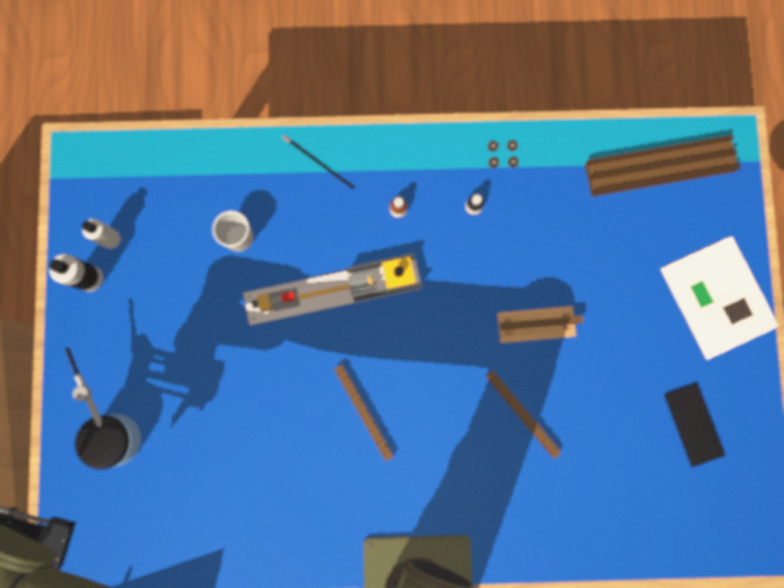

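View pics/side0.png

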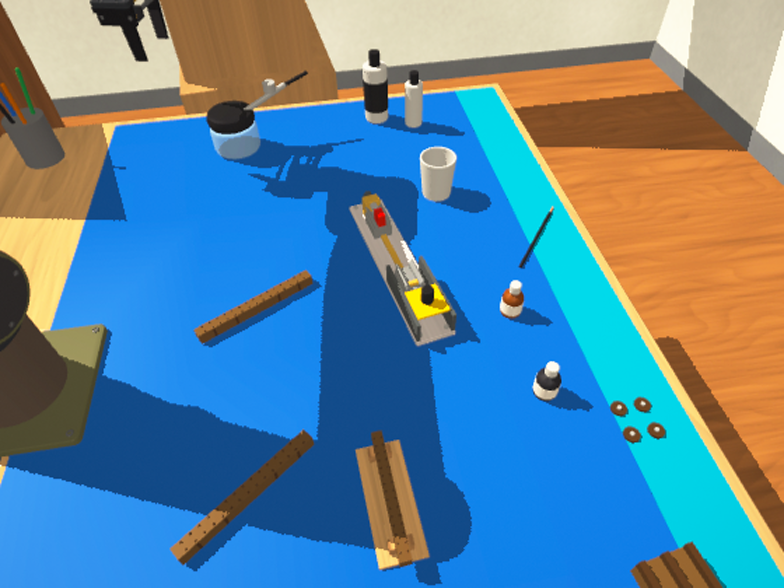

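```bash
cat > b.py <<'E'
from h import *
np.set_printoptions(precision=4,suppress=True)
P={n:bot.get_image(n) for n in("top","side")}
import pickle; pickle.dump(P,open("P.pkl","wb"))
for n,p in P.items():
    for l,z in(("girder",.041),("jig",.010)):
        for d in bot.masks_of(p,l)[:3]:
            m=d["region"].astype(np.uint8); c=max(cv2.findContours(m,cv2.RETR_EXTERNAL,cv2.CHAIN_APPROX_NONE)[0],key=cv2.contourArea)
            w=np.array([onz(p,q,z)[:2] for q in c[:,0].astype(float)]).astype(np.float32)
            r=cv2.minAreaRect(w*1000); print(n,l,round(d["confidence"],2),np.round(d["box"]),np.round(r[0],1),np.round(r[1],1),round(r[2],1))
def crop(p,b,w,h): 
    return cv2.resize(p["color"][b[1]:b[3],b[0]:b[2],::-1],(w,h),interpolation=cv2.INTER_CUBIC)
t=P["top"];s=P["side"]
a=crop(t,(170,177,310,237),700,300)
b=np.hstack([crop(s,(240,130,340,250),250,300),crop(t,(350,210,420,250),350,200).repeat(1,0) if 0 else cv2.copyMakeBorder(crop(t,(350,210,420,250),450,257),0,43,0,0,cv2.BORDER_CONSTANT)])
cv2.imwrite("pics/crop1.png",np.vstack([a,b]))
E
python3 b.py
```

```text
top girder 0.83 [352. 266. 402. 329.] [ 329.5 -210.3] [203.8  22.6] 37.2
top girder 0.69 [240. 261. 280. 329.] [340.7  95.3] [200.9  20.7] 28.3
top girder 0.51 [358. 226. 416. 236.] [ 502.9 -255.2] [ 14.9 159.1] 3.1
top jig 0.81 [173. 180. 299. 232.] [584.4 152.2] [ 74.7 349.5] 10.8
side girder 0.96 [263. 306. 290. 409.] [ 504.3 -256.5] [ 15.9 164.6] 3.2
side girder 0.57 [139. 195. 223. 241.] [346.3  71.2] [199.7  37.2] 27.5
side jig 0.92 [249. 131. 326. 242.] [586.3 168.9] [ 81.9 388. ] 10.8
```

View pics/crop1.png

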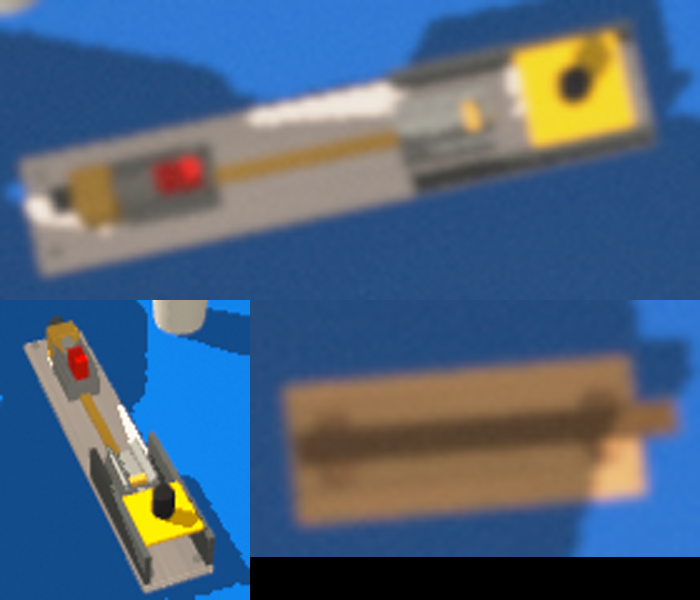

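```bash
cat > c.py <<'E'
from h import *
import pickle; from scipy.optimize import least_squares
np.set_printoptions(precision=4,suppress=True)
P=pickle.load(open("P.pkl","rb"))
T=lambda u,v:(170+u/5-.4,177+v/5-.4); S=lambda u,v:(240+u/2.5-.3,130+(v-300)/2.5-.3)
O=[("top",T(42,276),(158,33,10),0),("top",T(20,160),(158,-33,10),0),("top",T(653,147),(-192,33,10),0),
("top",T(512,50),(-130,-26,52),1),("top",T(530,147),(-130,26,52),1),("top",T(620,30),(-186,-26,52),1),("top",T(638,132),(-186,26,52),1),
("top",T(575,83),(-158,0,78),1),("top",T(218,178),(52,0,15.5),0),
("side",S(25,345),(158,33,10),0),("side",S(148,591),(-192,33,5),0),("side",S(212,571),(-192,-33,5),0),
("side",S(122,495),(-130,26,52),1),("side",S(182,482),(-130,-26,52),1),("side",S(205,525),(-186,-26,52),1),("side",S(148,545),(-186,26,52),1),("side",S(163,488),(-158,0,78),1),
("top",(230.2,206.6),(0,0,30),0),("top",(202.7,211),(78,0,30),0),("top",(263.3,202.9),(-78,0,30),0),("side",(268.8,156.2),(78,0,30),0),("side",(269.3,148.9),(78,0,46),0),("side",(293.2,197.2),(-78,0,30),0)]
def W(q,X,k):
    c,s=np.cos(q[2]),np.sin(q[2]); x=X[0]+k*q[3]
    return np.array([q[0]+c*x-s*X[1],q[1]+s*x+c*X[1],X[2]])/1000
f=lambda q:np.concatenate([proj(P[n],W(q,X,k))-uv for n,uv,X,k in O])
r=least_squares(f,[581,169,np.radians(100.8),6],loss="soft_l1")
print(r.x[:2],np.degrees(r.x[2]),r.x[3]); print(np.c_[f(r.x).reshape(-1,2)])
q=r.x
img={n:cv2.resize(p["color"][:,:,::-1],None,fx=4,fy=4,interpolation=cv2.INTER_CUBIC) for n,p in P.items()}
def poly(pts,k,col):
    for n in img:
        a=np.array([(proj(P[n],W(q,X,k))+.5)*4 for X in pts]).astype(np.int32); cv2.polylines(img[n],[a],True,col,1)
R=lambda a,b,y,z:[(a,-y,z),(b,-y,z),(b,y,z),(a,y,z)]
poly(R(-192,158,33,10),0,(0,255,0));poly(R(-186,-130,26,52),1,(255,0,255));poly(R(52,104,17,38),0,(255,255,0));poly(R(-104,-52,17,38),0,(255,255,0));poly(R(-52,52,5,15.5),0,(0,0,255));poly(R(-190,-54,32,48),0,(0,255,255))
G=q.copy();q=np.array([503.3,-256,np.radians(93.1),0]);poly(R(-80,80,7,41),0,(0,255,0))
a=img["top"][177*4:237*4,170*4:310*4]; b=img["side"][130*4:250*4,240*4:340*4]; c=img["top"][840:1000,1400:1680]; d=img["side"][300*4:420*4,255*4:305*4]
C=np.zeros((600,800,3),np.uint8); C[:240,:560]=a; C[250:410,:280]=c; C[:480,600:800]=b[:,100:300]; 
C[250:600,300:500]=d[:350,:]
C[240:248]=0;cv2.imwrite("pics/fit.png",C)
E
python3 c.py
```

```text
[579.9773 170.373 ] 100.76421674500605 6.706529609001818
[[-0.2437 -0.3548]
 [-0.3022 -0.1884]
 [ 0.7035 -1.0741]
 [ 0.2078  0.494 ]
 [ 0.6427 -0.4573]
 [-1.3379  0.2031]
 [-0.8175 -1.7889]
 [-0.2418 -0.6385]
 [-0.5405 -0.5852]
 [-0.6847 -0.4706]
 [-1.6194  0.1509]
 [ 0.7627 -0.6533]
 [ 0.2543  0.9214]
 [-1.7764 -0.261 ]
 [-0.5011  0.7174]
 [-0.4827 -0.3692]
 [ 0.1834  1.4571]
 [ 0.3372  0.3519]
 [ 0.0381  1.9175]
 [-5.0519 -1.8947]
 [ 1.1396  0.5632]
 [ 0.3979  3.0544]
 [-0.9828  1.0019]]
```

View pics/fit.png

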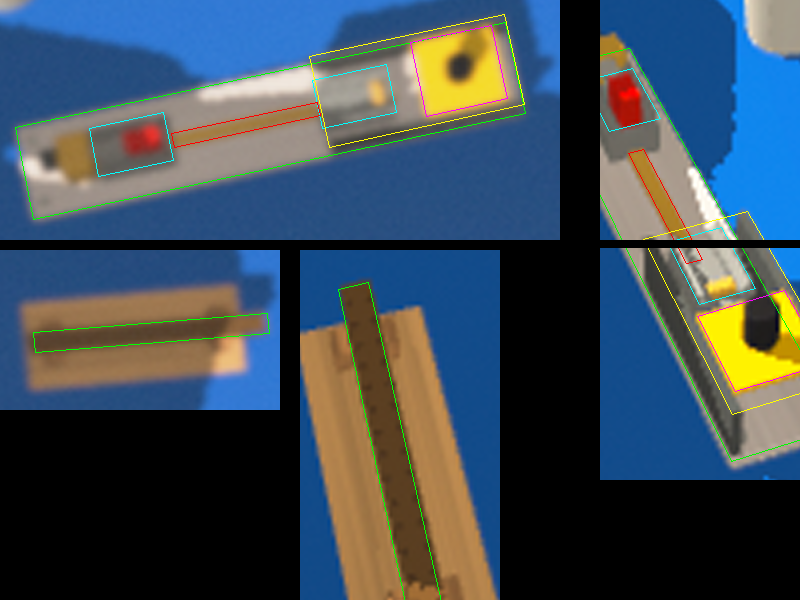

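The pictures show the girder on the stand at top (384,230), with the two longer look-alikes near (260,293) and (374,293). In the side view, the jig runs from its red follower at (269,155) to the yellow rail and knob at (305,208). The measured girder size is 15 x 159 mm, which matches the listing. Next I move over the girder.

Emit:
carry_out:
  moves:
    - [[1.9,-3.6,0,-0.0515],[1.9,-3.6,0,-0.0515],[1.9,-3.6,0,-0.0515],[1.9,-3.6,0,-0.0515],[1.9,-3.6,0,-0.0515],[1.9,-3.6,0,-0.0515],[1.9,-3.6,0,-0.0515],[1.9,-3.6,0,-0.0515],[1.9,-3.6,0,-0.0515],[1.9,-3.6,0,-0.0515],[1.9,-3.6,0,-0.0515],[1.9,-3.6,0,-0.0515]]
  grip: 0
  newtons: 40

```text
t: 2.4
eef_pos: [0.4081, 0.1909, 0.2151]
ee_rot: [-89.9, -0.0, -51.6]
ft_force: [0.8, 0.9, -0.6]
gripper_width: 0.0478
```

Emit:
carry_out:
  moves:
    - [[0.8,-3.74,-0.5,-0.0515],[0.8,-3.74,-0.5,-0.0515],[0.8,-3.74,-0.5,-0.0515],[0.8,-3.74,-0.5,-0.0515],[0.8,-3.74,-0.5,-0.0515],[0.8,-3.74,-0.5,-0.0515],[0.8,-3.74,-0.5,-0.0515],[0.8,-3.74,-0.5,-0.0515],[0.8,-3.74,-0.5,-0.0515],[0.8,-3.74,-0.5,-0.0515],[0.8,-3.74,-0.5,-0.0515],[0.8,-3.74,-0.5,-0.0515]]

```text
t: 3.4
eef_pos: [0.5036, -0.2582, 0.1546]
ee_rot: [-90.0, -0.0, -87.0]
ft_force: [0.0, 0.4, 1.1]
gripper_width: 0.0474
```

Emit:
carry_out:
  moves:
    - [[0,0,0,0],[0,0,0,0],[0,0,0,0]]

```text
t: 3.65
eef_pos: [0.5033, -0.2558, 0.1544]
ee_rot: [-90.0, 0.0, -86.9]
ft_force: [0.6, -0.9, 0.2]
gripper_width: 0.0476
```

Emit:
carry_out:
  moves:
    - [[0,0,-2,0],[0,0,-2,0],[0,0,-2,0],[0,0,-2,0],[0,0,-2,0],[0,0,-2,0],[0,0,-1.4,0],[0,0,-0.5,0],[0,0,0,0]]

```text
t: 4.4
eef_pos: [0.5027, -0.2542, 0.0146]
ee_rot: [-90.1, 0.1, -86.7]
ft_force: [0.2, -0.1, 0.5]
gripper_width: 0.0474
```

Emit:
carry_out:
  moves:
    - [[0,0,0,0],[0,0,0,0],[0,0,0,0],[0,0,0,0],[0,0,0,0],[0,0,0,0]]
  grip: -1
  newtons: 35

```text
t: 4.9
eef_pos: [0.5039, -0.2563, 0.0162]
ee_rot: [-90.0, -0.0, -86.9]
ft_force: [0.0, 0.8, 3.7]
gripper_width: 0.0134
```

Emit:
carry_out:
  moves:
    - [[0,0,1,0],[0,0,2,0],[0,0,3,0],[0,0,3,0],[0,0,1,0],[0,0,0,0],[0,0,0,0]]

```text
t: 5.48
eef_pos: [0.5035, -0.2561, 0.1157]
ee_rot: [-90.0, -0.0, -86.9]
ft_force: [-1.1, 0.5, -1.2]
gripper_width: 0.014
```

```bash
cat > d.py <<'E'
from h import *
np.set_printoptions(precision=4,suppress=True)
s=bot.sense(); print(s["t"],s["eef_pos"],s["ee_rot"],s["ft_force"],s["gripper_width"])
e=s["eef_pos"]; z=e[2]+.019
for n in("top","side"):
    p=bot.get_image(n)
    for d in bot.masks_of(p,"girder")[:3]:
        m=d["region"].astype(np.uint8); c=max(cv2.findContours(m,cv2.RETR_EXTERNAL,cv2.CHAIN_APPROX_NONE)[0],key=cv2.contourArea)
        w=np.array([onz(p,q,z)[:2] for q in c[:,0].astype(float)]).astype(np.float32)
        r=cv2.minAreaRect(w*1000); print(n,round(d["confidence"],2),np.round(d["box"]),np.round(r[0],1),np.round(r[1],1),round(r[2],1))
    q=proj(p,[e[0],e[1],z]).astype(int); 
    cv2.imwrite(f"pics/g_{n}.png",cv2.resize(p["color"][max(q[1]-70,0):q[1]+70,max(q[0]-70,0):q[0]+70,::-1],(400,400)))
a,b=cv2.imread("pics/g_top.png"),cv2.imread("pics/g_side.png"); cv2.imwrite("pics/grasp.png",np.hstack([a,b]))
E
python3 d.py
```

```text
5.4833 [ 0.5035 -0.2561  0.1157] [-89.9727  -0.0206 -86.8558] [-1.0642  0.4538 -1.189 ] 0.014012121999727926
top 0.74 [240. 262. 279. 329.] [341.7  91. ] [188.4  17.5] 28.2
top 0.61 [363. 227. 384. 234.] [ 498.9 -199.4] [48.6 15.3] 88.5
side 0.86 [121. 318. 209. 403.] [ 347.4 -274.9] [146.7  25.3] 37.5
side 0.83 [139. 227. 171. 243.] [313.1 -40.5] [51.4 28.2] 29.0
side 0.58 [273. 315. 290. 385.] [ 504.1 -294.8] [16.2 84.6] 2.1
```

View pics/grasp.png

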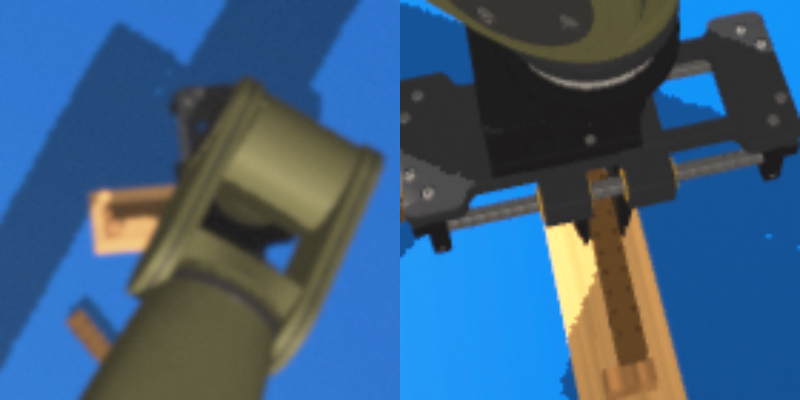

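Emit:
carry_out:
  moves:
    - [[0.69,3.3,0,0.0111],[0.69,3.3,0,0.0111],[0.69,3.3,0,0.0111],[0.69,3.3,0,0.0111],[0.69,3.3,0,0.0111],[0.69,3.3,0,0.0111],[0.69,3.3,0,0.0111],[0.69,3.3,0,0.0111],[0.69,3.3,0,0.0111],[0.69,3.3,0,0.0111],[0.69,3.3,0,0.0111],[0.69,3.3,0,0.0111]]

```text
t: 6.68
eef_pos: [0.5855, 0.1415, 0.1138]
ee_rot: [-90.2, 0.0, -79.2]
ft_force: [0.2, -1.1, 0.3]
gripper_width: 0.0139
```

Emit:
carry_out:
  moves:
    - [[0,0,-1.5,0],[0,0,-1.5,0],[0,0,-1.2,0],[0,0,-0.8,0],[0,0,0,0],[0,0,0,0],[0,0,0,0],[0,0,0,0]]

```text
t: 7.35
eef_pos: [0.5872, 0.1396, 0.0668]
ee_rot: [-89.9, -0.0, -79.3]
ft_force: [-0.1, -1.3, 0.4]
gripper_width: 0.0134
```

```bash
cat > e.py <<'E'
from h import *
import sys
np.set_printoptions(precision=4,suppress=True)
q=[579.98,170.37,np.radians(100.76),6.7]
if len(sys.argv)>2: q=[float(x) for x in sys.argv[2].split(",")]; q[2]=np.radians(q[2])
s=bot.sense(); print(s["t"],s["eef_pos"],s["ee_rot"],s["ft_force"],s["gripper_width"])
p=bot.get_image("side"); t=bot.get_image("top"); e=s["eef_pos"]*1000; ya=np.radians(s["ee_rot"][2]+180)
k=6; x0,y0,w,h=245,125,90,100
img=cv2.resize(p["color"][y0:y0+h,x0:x0+w,::-1],None,fx=k,fy=k,interpolation=cv2.INTER_CUBIC); raw=img.copy()
def poly(o,a,pts,col):
    c,sn=np.cos(a),np.sin(a)
    A=[(proj(p,np.array([o[0]+c*X[0]-sn*X[1],o[1]+sn*X[0]+c*X[1],X[2]])/1000)+.5-[x0,y0])*k for X in pts]
    cv2.polylines(img,[np.array(A).astype(np.int32)],True,col,1)
R=lambda a,b,y,z:[(a,-y,z),(b,-y,z),(b,y,z),(a,y,z)]
z=e[2]+18.5
poly(e,ya,R(-80,80,7,z+8),(0,255,0)); poly(e,ya,[(-80,-7,z-8),(-80,7,z-8),(-80,7,z+8),(-80,-7,z+8)],(0,255,0))
for a,b in((52,104),(-104,-52)): poly(q[:2],q[2],R(a,b,17,30),(255,255,0)); poly(q[:2],q[2],R(a,b,8.5,38),(0,255,255))
poly(q[:2],q[2],R(-192,158,33,10),(255,0,255)); poly(q[:2],q[2],R(-52,52,5,15.5),(0,0,255))
cv2.imwrite(f"pics/{sys.argv[1]}.png",np.hstack([raw[:,70:470],img[:,70:470]]))
c,sn=np.cos(q[2]),np.sin(q[2]); d=e[:2]-q[:2]; print("jig coords",c*d[0]+sn*d[1],-sn*d[0]+c*d[1],z, "yaw err",np.degrees(ya-q[2]))
E
python3 e.py over
```

```text
7.35 [0.5872 0.1396 0.0668] [-89.8926  -0.003  -79.2545] [-0.094  -1.3198  0.3732] 0.013422937742207392
jig coords -31.52994257970599 -1.3277507366233223 85.28700164397574 yaw err -0.014490654718496926
```

View pics/over.png

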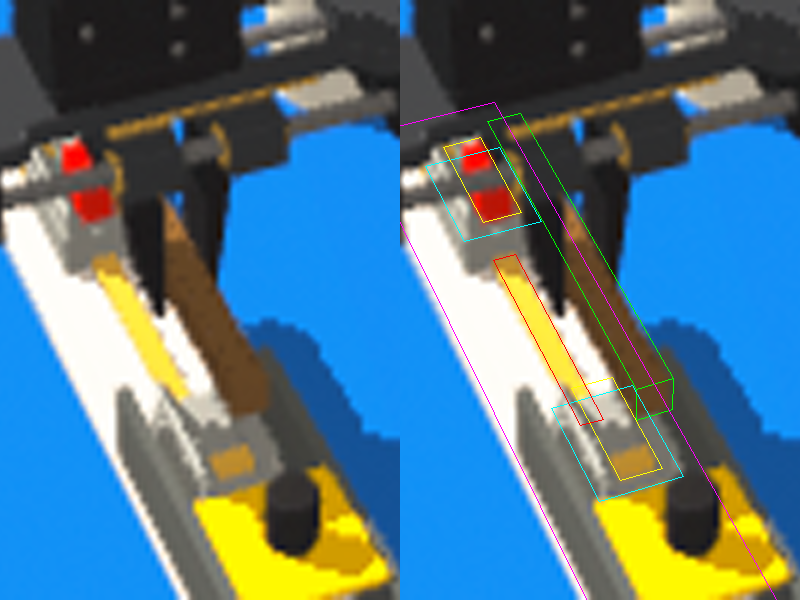

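```bash
cat > f.py <<'E'
from h import *
np.set_printoptions(precision=2,suppress=True)
q=[579.98,170.37,np.radians(100.76)]
p=bot.get_image("side"); im=p["color"].astype(int); hsv=cv2.cvtColor(p["color"],cv2.COLOR_RGB2HSV).astype(int)
def pr(o,a,X): c,s=np.cos(a),np.sin(a); return proj(p,np.array([o[0]+c*X[0]-s*X[1],o[1]+s*X[0]+c*X[1],X[2]])/1000)
def edge(mask,o,a,y,z,xs,side,name):
    # for jig/girder x samples, find mask transition on the row; convert to lateral mm
    out=[]
    for x in xs:
        u,v=pr(o,a,(x,y,z)); r=int(round(v))
        # model col at exact row centre r
        u2,v2=pr(o,a,(x+1,y,z)); um=u+(r-v)*(u2-u)/(v2-v)
        cols=[c for c in range(int(um)-4,int(um)+6) if mask[r,c]!=mask[r,c-1] and mask[r,c]==(side=="L")]
        if cols:
            ce=min(cols,key=lambda c:abs(c-.5-um))-.5
            sc=pr(o,a,(x,y-1,z))[0]-u - (pr(o,a,(x,y-1,z))[1]-v)*(u2-u)/(v2-v)
            out.append((x,(ce-um)/sc))
    out=np.array(out)
    if len(out)>3: print(name,len(out),"offset towards -y(jig) mm: mean %.2f med %.2f"%(out[:,1].mean(),np.median(out[:,1])),"slope deg %.2f"%np.degrees(np.polyfit(out[:,0],out[:,1],1)[0]), "sd %.2f"%out[:,1].std())
H,S,V=hsv[...,0],hsv[...,1],hsv[...,2]
blue=(H>95)&(H<125)&(S>130)
edge(~blue,q,q[2],33,10,np.arange(-60,120,2),"L","plate left")
brass=(H>12)&(H<32)&(S>110)&(V>90)
edge(brass,q,q[2],5,15.5,np.arange(-30,48,2),"L","bar L"); edge(brass,q,q[2],-5,15.5,np.arange(-30,48,2),"R","bar R")
g=[586.8,140.2]; ya=np.radians(100.78); z=66+18.5
br=(H<16)&(S>90)&(V>40)&(V<160)
edge(br,g,ya,7,z-8,np.arange(-76,-20,2),"L","gird L"); edge(br,g,ya,-7,z+8,np.arange(-76,-20,2),"R","gird R")
gl=np.array([[int(a) for a in im[r,c]] for r,c in [(180,285),(185,290)]]); print(gl)
E
python3 f.py
```

```text
plate left 90 offset towards -y(jig) mm: mean -4.68 med -3.72 slope deg -2.15 sd 2.69
bar L 39 offset towards -y(jig) mm: mean -0.99 med -1.09 slope deg -1.69 sd 1.04
bar R 39 offset towards -y(jig) mm: mean 0.03 med -0.04 slope deg 0.06 sd 0.75
gird L 28 offset towards -y(jig) mm: mean 0.79 med 0.75 slope deg 0.68 sd 0.67
gird R 28 offset towards -y(jig) mm: mean -2.07 med -1.79 slope deg -0.69 sd 1.24
[[254 253 247]
 [210 182 157]]
```

Emit:
carry_out:
  moves:
    - [[-0.08,-0.02,-0.8,0],[0,0,-0.8,0],[0,0,-0.7,0],[0,0,-0.5,0],[0,0,0,0],[0,0,0,0],[0,0,0,0]]

```text
t: 8.08
eef_pos: [0.5856, 0.1397, 0.0376]
ee_rot: [-90.0, 0.0, -79.2]
ft_force: [0.3, -0.2, -0.1]
gripper_width: 0.0138
```

```bash
cat > g.py <<'E'
from h import *
import sys
s=bot.sense(); print(s["t"],s["eef_pos"],s["ee_rot"],s["ft_force"])
p=bot.get_image("side"); I=p["color"][:,:,::-1]
t=bot.get_image("top")["color"][:,:,::-1]
a=cv2.resize(I[180:220,270:315],(562,500),interpolation=cv2.INTER_CUBIC); b=cv2.resize(I[140:180,255:275],(238,500),interpolation=cv2.INTER_CUBIC)
cv2.imwrite(f"pics/{sys.argv[1]}.png",np.hstack([a,b]))
E
python3 g.py near1
```

```text
8.0833 [0.58563346 0.13973465 0.03762594] [-9.00006406e+01  2.00611557e-03 -7.92185256e+01] [ 0.2962562  -0.24433167 -0.09667622]
```

View pics/near1.png

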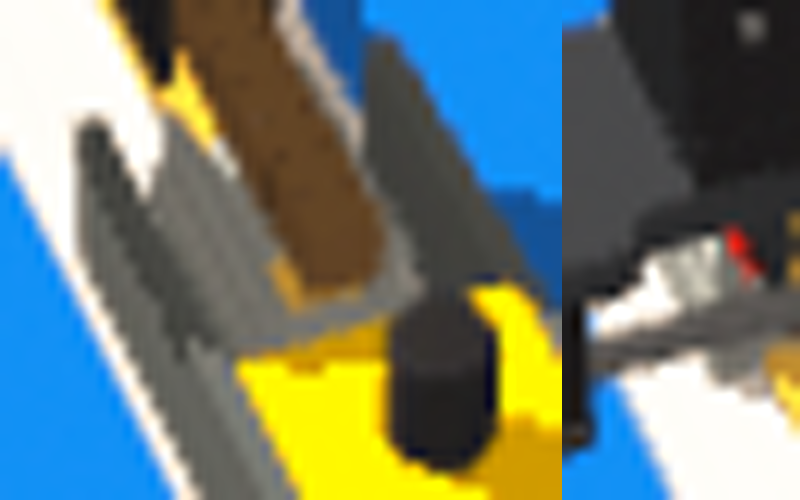

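```bash
cat > k.py <<'E'
from h import *
p=bot.get_image("side"); q=[579.98,170.37,np.radians(100.76)]
def W(x,y,z,q=q): c,s=np.cos(q[2]),np.sin(q[2]); return ((proj(p,np.array([q[0]+c*x-s*y,q[1]+s*x+c*y,z])/1000)+.5-[270,180])*12.5).round(0)
print("ped end L/R z30",W(-104,17,30),W(-104,-17,30)," z38",W(-104,17,38),W(-104,-17,38)); print("ped gap end L,R",W(-52,17,38),W(-52,-17,38))
g=[586,140,np.radians(100.78)]
for z in (55.5-8,55.5+8):
  print("g end L,R",W(-80,7,z,g),W(-80,-7,z,g),"at x=-40",W(-40,7,z,g),W(-40,-7,z,g))
print("guide tops L in,out",W(-54,26,48),W(-54,32,48),"R",W(-54,-26,48),W(-54,-32,48))
E
python3 k.py
```

```text
ped end L/R z30 [249. 357.] [423. 306.]  z38 [249. 327.] [424. 277.]
ped gap end L,R [148. 134.] [318.  86.]
g end L,R [317. 303.] [390. 282.] at x=-40 [236. 152.] [307. 132.]
g end L,R [318. 242.] [392. 220.] at x=-40 [236.  90.] [308.  70.]
guide tops L in,out [105. 116.] [ 74. 124.] R [367.  43.] [397.  35.]
```

```bash
sed -i 's/^g=\[586.8,140.2\].*/g=[586.0,140.0]; ya=np.radians(100.78); z=38+18.5/; s/^gl=.*//; s/^edge(~blue.*//' f.py; cat >> f.py <<'E'
q2=q
dark=(V<120)&(S<90)
edge(br,g,ya,7,z-8,np.arange(-76,-46,2),"L","gird L"); edge(br,g,ya,-7,z+8,np.arange(-76,-46,2),"R","gird R")
edge(~blue,q,q[2],-32,48,np.arange(-120,-58,2),"R","guide R out top")
edge(~blue,q,q[2],33,10,np.arange(-120,-20,2),"L","plate L")
yel=(H>24)&(H<34)&(S>200)&(V>140)
edge(yel,q,q[2],26,52,np.arange(-175,-128,2),"L","rail L"); edge(yel,q,q[2],-26,52,np.arange(-175,-128,2),"R","rail R")
for r in range(184,206,3): print(r,["%d,%d,%d"%tuple(im[r,c]) for c in range(280,304,2)])
E
python3 f.py
```

```text
bar L 39 offset towards -y(jig) mm: mean -1.11 med -1.21 slope deg -1.26 sd 0.99
bar R 37 offset towards -y(jig) mm: mean -3.12 med -3.97 slope deg 0.76 sd 3.37
gird L 28 offset towards -y(jig) mm: mean 0.63 med 0.60 slope deg 1.86 sd 0.99
gird R 28 offset towards -y(jig) mm: mean -1.81 med -1.58 slope deg 2.18 sd 1.48
gird L 15 offset towards -y(jig) mm: mean 0.05 med 0.04 slope deg -2.92 sd 0.66
gird R 15 offset towards -y(jig) mm: mean -2.18 med -1.61 slope deg 4.30 sd 1.77
guide R out top 31 offset towards -y(jig) mm: mean -0.63 med -0.64 slope deg -0.04 sd 0.61
plate L 50 offset towards -y(jig) mm: mean -2.94 med -3.18 slope deg -0.37 sd 0.58
rail L 24 offset towards -y(jig) mm: mean -0.52 med -0.31 slope deg 0.60 sd 0.49
rail R 20 offset towards -y(jig) mm: mean -0.36 med -0.36 slope deg -0.01 sd 0.58
184 ['250,218,99', '41,35,28', '192,138,47', '77,51,30', '97,68,37', '98,68,36', '98,68,36', '176,162,148', '55,91,150', '20,82,150', '71,71,68', '54,109,173']
187 ['255,253,249', '249,210,73', '254,233,66', '120,85,31', '95,65,36', '100,69,38', '99,68,37', '99,69,37', '162,149,13
[... 334 characters left out ...]
5,88,68', '65,65,60', '65,64,61']
196 ['72,73,68', '106,102,95', '114,110,101', '116,115,106', '114,110,103', '115,111,102', '88,61,33', '97,68,37', '99,69,38', '98,69,37', '103,87,70', '65,65,60']
199 ['72,72,67', '73,73,69', '106,104,95', '111,109,100', '116,114,106', '113,111,104', '104,88,69', '90,61,34', '97,67,38', '97,67,38', '102,77,53', '109,107,99']
202 ['101,100,93', '69,70,64', '76,76,71', '111,109,100', '108,106,98', '113,111,102', '187,139,53', '101,71,37', '97,67,37', '132,96,43', '114,107,98', '133,127,117']
205 ['98,99,91', '101,101,94', '72,72,67', '88,88,82', '112,110,101', '111,110,103', '116,113,105', '126,118,105', '120,118,109', '119,116,108', '155,130,70', '64,59,55']
```

Emit:
carry_out:
  moves:
    - [[0,0,-0.2,0],[0,0,-0.2,0],[0,0,-0.1,0],[0,0,-0.1,0],[0,0,0,0],[0,0,0,0]]

```text
t: 8.78
eef_pos: [0.5854, 0.1397, 0.0315]
ee_rot: [-90.0, -0.0, -79.2]
ft_force: [0.6, 0.7, -1.5]
gripper_width: 0.0138
```

Emit:
carry_out:
  moves:
    - [[0,0,-0.1,0],[0,0,-0.1,0],[0,0,-0.1,0],[0,0,0,0],[0,0,0,0]]

```text
t: 9.2
eef_pos: [0.5854, 0.1397, 0.0285]
ee_rot: [-90.0, 0.0, -79.2]
ft_force: [0.6, 0.7, -0.5]
gripper_width: 0.0135
```

Emit:
carry_out:
  moves:
    - [[0,0,0.1,0],[-0.0187,0.0982,0,0],[-0.0187,0.0982,0,0],[-0.0187,0.0982,0,0],[0,0,0,0],[0,0,0,0]]

```text
t: 9.7
eef_pos: [0.5849, 0.1427, 0.0297]
ee_rot: [-90.0, -0.0, -79.2]
ft_force: [0.5, 0.4, -0.9]
gripper_width: 0.0139
```

```bash
cat > ft.py <<'E'
from h import *
import sys
n=int(sys.argv[1]) if len(sys.argv)>1 else 6
F=[];E=[]
for i in range(n):
    s=bot.sense(); F.append(s["ft_force"]); E.append(s["eef_pos"])
    if i<n-1: bot.get_image("side")
F=np.array(F);E=np.array(E)*1000; a=np.radians(100.76); u=np.array([np.cos(a),np.sin(a)]); v=np.array([-u[1],u[0]])
d=E[:,:2]-[579.98,170.37]
print("t %.2f Fu %.2f±%.2f Fv %.2f Fz %.2f | x %.2f y %.2f z %.2f sd %.2f yaw %.2f"%(s["t"],(F[:,:2]@u).mean(),(F[:,:2]@u).std()/n**.5,(F[:,:2]@v).mean(),F[:,2].mean(),(d@u).mean(),(d@v).mean(),E[:,2].mean(),(d@u).std(),s["ee_rot"][2]))
E
python3 ft.py
```

```text
t 9.95 Fu 0.20±0.21 Fv -0.27 Fz -0.95 | x -28.13 y 0.29 z 29.64 sd 0.04 yaw -79.22
```

Emit:
carry_out:
  moves:
    - [[-0.0187,0.0982,0,0],[-0.0187,0.0982,0,0],[0,0,0,0],[0,0,0,0]]

```text
t: 10.28
eef_pos: [0.5846, 0.1447, 0.0297]
ee_rot: [-90.0, -0.0, -79.2]
ft_force: [-0.0, 0.7, -0.6]
gripper_width: 0.0138
```

```bash
python3 ft.py
```

```text
t 10.53 Fu 0.44±0.13 Fv -0.07 Fz -0.30 | x -26.13 y 0.27 z 29.66 sd 0.04 yaw -79.22
```

Emit:
carry_out:
  moves:
    - [[-0.0187,0.0982,0,0],[-0.0187,0.0982,0,0],[0,0,0,0],[0,0,0,0]]

```text
t: 10.87
eef_pos: [0.5843, 0.1464, 0.0297]
ee_rot: [-90.0, -0.0, -79.2]
ft_force: [0.1, -2.0, -0.3]
gripper_width: 0.0135
```

```bash
python3 ft.py
```

```text
t 11.12 Fu -1.75±0.22 Fv -0.23 Fz -0.50 | x -24.36 y 0.26 z 29.67 sd 0.03 yaw -79.22
```

Emit:
carry_out:
  moves:
    - [[-0.0187,0.0982,0,0],[-0.0187,0.0982,0,0],[0,0,0,0],[0,0,0,0]]

```text
t: 11.45
eef_pos: [0.5839, 0.1485, 0.0297]
ee_rot: [-90.0, -0.0, -79.2]
ft_force: [1.2, -2.6, -1.2]
gripper_width: 0.0137
```

```bash
python3 ft.py
```

```text
t 11.70 Fu -2.71±0.18 Fv -0.22 Fz -0.74 | x -22.21 y 0.26 z 29.66 sd 0.01 yaw -79.22
```

Emit:
carry_out:
  moves:
    - [[-0.0187,0.0982,0,0],[-0.0187,0.0982,0,0],[-0.0187,0.0982,0,0],[-0.0187,0.0982,0,0],[0,0,0,0],[0,0,0,0]]

```text
t: 12.2
eef_pos: [0.5831, 0.1524, 0.0297]
ee_rot: [-90.0, -0.0, -79.2]
ft_force: [1.6, -3.8, -0.3]
gripper_width: 0.0134
```

```bash
python3 ft.py 8
```

```text
t 12.55 Fu -4.64±0.18 Fv -0.24 Fz -0.53 | x -18.22 y 0.28 z 29.66 sd 0.02 yaw -79.22
```

Emit:
carry_out:
  moves:
    - [[-0.0187,0.0982,0,0],[-0.0187,0.0982,0,0],[-0.0187,0.0982,0,0],[-0.0187,0.0982,0,0],[0,0,0,0],[0,0,0,0]]

```text
t: 13.05
eef_pos: [0.5824, 0.156, 0.0297]
ee_rot: [-90.0, -0.1, -79.2]
ft_force: [1.6, -6.7, -0.7]
gripper_width: 0.0141
```

```bash
python3 ft.py 12
```

```text
t 13.60 Fu -6.54±0.13 Fv -0.04 Fz -0.62 | x -14.68 y 0.25 z 29.68 sd 0.02 yaw -79.21
```

Emit:
carry_out:
  moves:
    - [[-0.0187,0.0982,0,0],[-0.0187,0.0982,0,0],[-0.0187,0.0982,0,0],[-0.014,0.074,0,0],[0,0,0,0],[0,0,0,0],[0,0,0,0]]

```text
t: 14.18
eef_pos: [0.5819, 0.1591, 0.0297]
ee_rot: [-90.0, -0.1, -79.2]
ft_force: [1.5, -7.2, -0.3]
gripper_width: 0.0137
```

```bash
python3 ft.py 12
```

```text
t 14.73 Fu -8.00±0.17 Fv 0.19 Fz -0.34 | x -11.44 y 0.25 z 29.70 sd 0.02 yaw -79.20
```

Emit:
carry_out:
  moves:
    - [[-0.0112,0.059,0,0],[0,0,0,0],[0,0,-0.1,0],[0,0,-0.1,0],[0,0,-0.1,0],[0,0,0,0],[0,0,0,0]]

```text
t: 15.32
eef_pos: [0.5823, 0.1598, 0.0273]
ee_rot: [-89.9, -0.1, -79.2]
ft_force: [0.9, -7.7, 1.0]
gripper_width: 0.0137
```

```bash
python3 ft.py 8
```

```text
t 15.67 Fu -8.25±0.13 Fv 0.13 Fz 1.34 | x -10.86 y -0.24 z 27.29 sd 0.00 yaw -79.21
```

Emit:
carry_out:
  moves:
    - [[0.069,0.013,0.05,0],[0.069,0.013,0,0],[0,0,0,0],[0,0,0,0],[0,0,0,0]]

```text
t: 16.08
eef_pos: [0.5826, 0.1598, 0.0272]
ee_rot: [-90.1, -0.1, -79.2]
ft_force: [-0.7, -8.8, 1.2]
gripper_width: 0.0135
```

```bash
python3 ft.py 8; python3 - <<'E'
from station import bot; print(bot.sense()["ft_torque"])
E
```

```text
t 16.43 Fu -8.07±0.17 Fv 1.92 Fz 1.28 | x -10.85 y -0.67 z 27.22 sd 0.01 yaw -79.18
[-1.4057177   0.03831683  0.15057644]
```

The Fz and Fv readings match follower-face friction (0.25 × 8 N ≈ 2 N), and the torque puts the force at the follower end. So this is not wall contact. I'll re-centre and keep lowering.

Emit:
carry_out:
  moves:
    - [[-0.08,-0.015,0,0],[0,0,-0.05,0],[0,0,-0.1,0],[0,0,0,0],[0,0,0,0]]

```text
t: 16.85
eef_pos: [0.5827, 0.1598, 0.0262]
ee_rot: [-90.0, -0.1, -79.2]
ft_force: [1.3, -8.3, 1.8]
gripper_width: 0.0136
```

```bash
cat >> ft.py <<'E'
a=[];
for i in range(4): a.append(bot.sense()["ft_torque"]); bot.get_image("side")
a=np.mean(a,0); print("tu %.3f tv %.3f tz %.3f"%(a[:2]@u,a[:2]@v,a[2]))
E
python3 ft.py 8
```

```text
t 17.20 Fu -8.30±0.13 Fv 0.12 Fz 1.43 | x -10.85 y -0.72 z 26.24 sd 0.02 yaw -79.20
tu 0.131 tv 1.324 tz 0.019
```

Emit:
carry_out:
  moves:
    - [[0,0,-0.1,0],[0,0,-0.1,0],[0,0,-0.1,0],[0,0,0,0],[0,0,0,0]]

```text
t: 17.82
eef_pos: [0.583, 0.1599, 0.0234]
ee_rot: [-89.9, -0.1, -79.2]
ft_force: [3.2, -7.8, 1.9]
gripper_width: 0.0135
```

```bash
python3 ft.py 8
```

```text
t 18.17 Fu -7.77±0.21 Fv -0.44 Fz 1.65 | x -10.84 y -1.00 z 23.39 sd 0.01 yaw -79.21
tu 0.048 tv 1.357 tz -0.011
```

Emit:
carry_out:
  moves:
    - [[0.03,0.006,-0.1,0],[0,0,-0.1,0],[0,0,0,0],[0,0,0,0]]

```text
t: 18.7
eef_pos: [0.5833, 0.16, 0.0214]
ee_rot: [-89.9, -0.1, -79.2]
ft_force: [1.6, -7.8, 1.6]
gripper_width: 0.0138
```

```bash
python3 ft.py 8
```

```text
t 19.05 Fu -8.25±0.15 Fv -0.22 Fz 1.37 | x -10.85 y -1.31 z 21.35 sd 0.01 yaw -79.21
tu -0.002 tv 1.380 tz -0.008
```

Emit:
carry_out:
  moves:
    - [[0,0,-0.05,0],[0,0,-0.05,0],[0,0,0,0],[0,0,0,0]]

```text
t: 19.58
eef_pos: [0.5834, 0.16, 0.0212]
ee_rot: [-89.9, -0.1, -79.2]
ft_force: [-1.3, -8.4, 5.1]
gripper_width: 0.0137
```

```bash
python3 ft.py 6
```

```text
t 19.83 Fu -7.89±0.07 Fv 2.31 Fz 5.77 | x -10.85 y -1.43 z 21.21 sd 0.01 yaw -79.20
tu 0.406 tv 1.400 tz 0.013
```

Emit:
carry_out:
  moves:
    - [[0,0,-0.05,0],[0,0,0,0],[0,0,0,0]]

```text
t: 20.28
eef_pos: [0.5834, 0.16, 0.0212]
ee_rot: [-89.9, -0.1, -79.2]
ft_force: [-1.8, -9.1, 8.5]
gripper_width: 0.0134
```

```bash
python3 ft.py 6
```

```text
t 20.53 Fu -8.03±0.19 Fv 3.67 Fz 8.25 | x -10.86 y -1.48 z 21.20 sd 0.01 yaw -79.19
tu 0.660 tv 1.421 tz 0.033
```

Emit:
carry_out:
  moves:
    - [[0,0,0.05,0],[0,0,0.05,0],[0,0,0,0],[0,0,0,0]]

```text
t: 21.07
eef_pos: [0.5834, 0.16, 0.0212]
ee_rot: [-89.9, -0.1, -79.2]
ft_force: [0.4, -8.4, 3.5]
gripper_width: 0.0138
```

```bash
python3 ft.py 6
```

```text
t 21.32 Fu -8.50±0.23 Fv 0.99 Fz 3.08 | x -10.86 y -1.39 z 21.23 sd 0.01 yaw -79.21
tu 0.181 tv 1.410 tz -0.008
```

Emit:
carry_out:
  moves:
    - [[0.0122,-0.064,0,0],[0.0122,-0.064,0,0],[0,0,0,0],[0,0,0,0]]

```text
t: 21.85
eef_pos: [0.5836, 0.1589, 0.0212]
ee_rot: [-89.9, -0.1, -79.2]
ft_force: [0.6, -6.8, 3.6]
gripper_width: 0.0137
```

```bash
python3 ft.py 6
```

```text
t 22.10 Fu -7.13±0.10 Fv 0.50 Fz 3.02 | x -11.89 y -1.44 z 21.22 sd 0.01 yaw -79.20
tu 0.158 tv 1.294 tz 0.015
```

Emit:
carry_out:
  moves:
    - [[0,0,0,0],[0,0,0,0],[0,0,0,0],[0,0,0,0],[0,0,0,0],[0,0,0,0],[0,0,0,0]]
  grip: -0.2

```text
t: 22.88
eef_pos: [0.5825, 0.1598, 0.02]
ee_rot: [-90.0, 0.0, -79.2]
ft_force: [-0.3, 0.1, -0.8]
gripper_width: 0.038
```

```bash
python3 ft.py 6
```

```text
t 23.13 Fu 0.01±0.16 Fv -0.11 Fz -0.31 | x -11.02 y -0.59 z 20.11 sd 0.07 yaw -79.22
tu 0.042 tv 0.093 tz 0.015
```

Emit:
carry_out:
  moves:
    - [[0,0,0.5,0],[0,0,1,0],[0,0,2,0],[0,0,2.5,0],[0,0,3,0],[0,0,3,0],[0,0,2,0],[0,0,0,0]]

```text
t: 24.0
eef_pos: [0.5863, 0.1603, 0.168]
ee_rot: [-89.3, -0.0, -79.2]
ft_force: [1.1, -0.5, 0.5]
gripper_width: 0.0376
```

Emit:
carry_out:
  moves:
    - [[0.4,-2.1,0,0],[0.4,-2.1,0,0],[0.4,-2.1,0,0],[0.4,-2.1,0,0],[0.4,-2.1,0,0],[0.4,-2.1,0,0],[0.22,-1.18,0,0],[0,0,0,0],[0,0,0,0],[0,0,0,0]]

```text
t: 24.83
eef_pos: [0.6086, 0.0226, 0.1599]
ee_rot: [-90.0, 0.0, -79.2]
ft_force: [0.2, 0.8, 0.9]
gripper_width: 0.0379
```

```bash
python3 - <<'E'
from h import *
s=bot.sense(); print(s["t"],s["eef_pos"],s["ee_rot"])
p=bot.get_image("side"); t=bot.get_image("top")
print(bot.place_of(p,"rail_knob"),bot.place_of(p,"girder")[:3],bot.place_of(t,"girder")[:4])
a=cv2.resize(p["color"][125:245,240:340,::-1],(500,600),interpolation=cv2.INTER_CUBIC); b=cv2.resize(t["color"][170:250,170:230,::-1],(300,400),interpolation=cv2.INTER_CUBIC)
cv2.imwrite("pics/loaded.png",np.hstack([a,cv2.copyMakeBorder(b,0,200,0,0,cv2.BORDER_CONSTANT)]))
E
```

```text
24.8333 [0.60857108 0.02257342 0.15991448] [-9.00239607e+01  3.76492775e-02 -7.91941506e+01]
[{'pixel': [306.1, 206.0], 'confidence': 0.7}] [{'pixel': [180.4, 220.2], 'confidence': 0.97}] [{'pixel': [373.3, 297.5], 'confidence': 0.6}]
```

View pics/loaded.png

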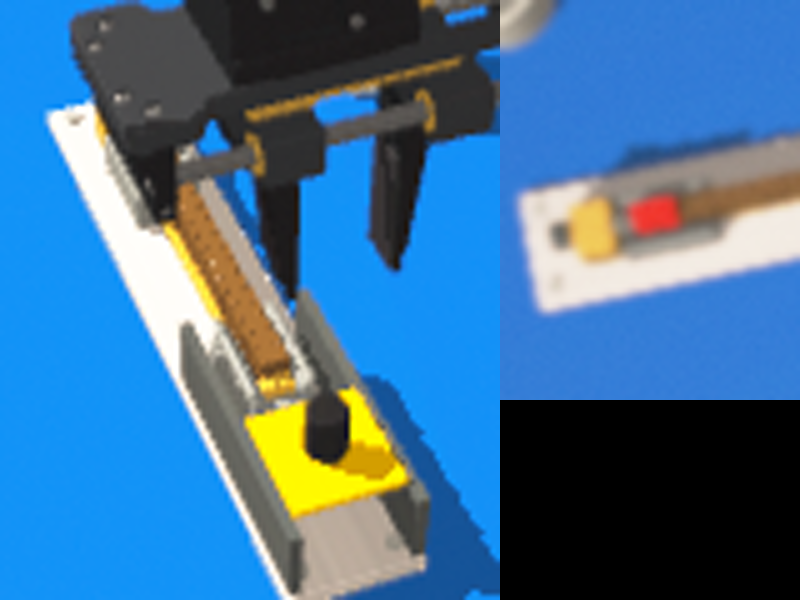

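```bash
python3 - <<'E'
from h import *
p=bot.get_image("side"); a=np.radians(100.76);u=np.array([np.cos(a),np.sin(a)]);v=np.array([-u[1],u[0]])
for uv,z in(((306.1,206.0),.072),((305.6,208.4),.072),((240+327/5-.4,125+400/5-.4),.078)):
    d=onz(p,uv,z)[:2]*1000-[579.98,170.37]; print("r %.1f y %.1f"%(d@u+158,d@v))
d=bot.sense()["eef_pos"][:2]*1000-[579.98,170.37]; print(d@u,d@v)
E
```

```text
r 11.8 y -4.6
r 5.9 y -1.0
r 11.4 y -1.8
-150.69593983151 -0.6727347361480653
```

Emit:
carry_out:
  moves:
    - [[0.04,0.11,-1.5,0],[0,0,-2,0],[0,0,-2,0],[0,0,-2,0],[0,0,-1.5,0],[0,0,-0.9,0],[0,0,-0.5,0],[0,0,0,0]]

```text
t: 25.8
eef_pos: [0.6087, 0.0231, 0.0552]
ee_rot: [-90.1, 0.0, -79.2]
ft_force: [0.4, -1.2, -0.2]
gripper_width: 0.0382
```

Emit:
carry_out:
  moves:
    - [[0,0,0,0],[0,0,0,0],[0,0,0,0],[0,0,0,0],[0,0,0,0]]
  grip: -1
  newtons: 15

```text
t: 26.22
eef_pos: [0.6084, 0.0225, 0.0573]
ee_rot: [-90.2, -0.0, -79.2]
ft_force: [-6.4, -1.3, 5.4]
gripper_width: 0.0194
```

```bash
python3 ft.py 5; python3 g.py knob
```

```text
t 26.42 Fu -0.27±0.19 Fv 5.77 Fz 5.18 | x -150.58 y -0.32 z 57.34 sd 0.01 yaw -79.21
tu 1.127 tv 0.091 tz -0.001
26.6167 [0.60840607 0.02249902 0.05733741] [-9.01421246e+01 -1.42707083e-02 -7.92063225e+01] [-5.15415556 -1.49767325  4.75469454]
```

Emit:
carry_out:
  moves:
    - [[-0.08,-0.015,0.1,0],[-0.056,0.295,0,0],[-0.056,0.295,0,0],[-0.056,0.295,0,0],[-0.056,0.295,0,0],[-0.056,0.295,0,0],[-0.056,0.295,0,0],[-0.056,0.295,0,0],[-0.056,0.295,0,0],[-0.056,0.295,0,0],[-0.056,0.295,0,0]]

```text
t: 27.63
eef_pos: [0.6027, 0.0525, 0.0574]
ee_rot: [-90.0, -0.0, -79.2]
ft_force: [-3.4, -4.0, 2.9]
gripper_width: 0.0194
```

```bash
python3 ft.py 4
```

```text
t 27.78 Fu -1.63±0.54 Fv 4.22 Fz 3.65 | x -119.62 y -0.32 z 57.36 sd 0.23 yaw -79.20
tu 0.995 tv -0.067 tz 0.027
```

Emit:
carry_out:
  moves:
    - [[-0.056,0.295,0,0],[-0.056,0.295,0,0],[-0.056,0.295,0,0],[-0.056,0.295,0,0],[-0.056,0.295,0,0],[-0.056,0.295,0,0],[-0.056,0.295,0,0],[0,0,0,0]]

```text
t: 28.65
eef_pos: [0.5989, 0.0727, 0.0573]
ee_rot: [-90.0, -0.0, -79.2]
ft_force: [-4.6, -1.6, 4.7]
gripper_width: 0.0193
```

```bash
python3 ft.py 4
```

```text
t 28.80 Fu -1.13±0.16 Fv 4.95 Fz 4.87 | x -99.47 y -0.33 z 57.34 sd 0.01 yaw -79.22
tu 1.062 tv 0.286 tz 0.025
```

Emit:
carry_out:
  moves:
    - [[-0.0374,0.1965,0,0],[-0.0374,0.1965,0,0],[-0.0374,0.1965,0,0],[-0.0374,0.1965,0,0],[0,0,0,0],[0,0,0,0]]

```text
t: 29.5
eef_pos: [0.5974, 0.0804, 0.0574]
ee_rot: [-90.0, -0.0, -79.2]
ft_force: [-4.4, -2.3, 4.8]
gripper_width: 0.0199
```

```bash
python3 ft.py 4
```

```text
t 29.65 Fu -2.06±0.28 Fv 5.28 Fz 5.22 | x -91.61 y -0.33 z 57.35 sd 0.01 yaw -79.22
tu 1.055 tv 0.344 tz 0.022
```

Emit:
carry_out:
  moves:
    - [[-0.0187,0.0982,0,0],[-0.0187,0.0982,0,0],[-0.0187,0.0982,0,0],[0,0,0,0]]

```text
t: 30.18
eef_pos: [0.5969, 0.0832, 0.0574]
ee_rot: [-90.0, -0.0, -79.2]
ft_force: [-5.5, -2.4, 4.9]
gripper_width: 0.0196
```

```bash
python3 ft.py 4
```

```text
t 30.33 Fu -2.23±0.28 Fv 5.31 Fz 4.97 | x -88.76 y -0.33 z 57.36 sd 0.01 yaw -79.22
tu 1.082 tv 0.452 tz 0.025
```

Emit:
carry_out:
  moves:
    - [[-0.0187,0.0982,0,0],[-0.0187,0.0982,0,0],[0,0,0,0]]

```text
t: 30.78
eef_pos: [0.5965, 0.0852, 0.0574]
ee_rot: [-90.0, -0.0, -79.2]
ft_force: [-4.4, -3.5, 4.1]
gripper_width: 0.0196
```

```bash
python3 ft.py 4
```

```text
t 30.93 Fu -2.32±0.10 Fv 4.77 Fz 4.49 | x -86.77 y -0.32 z 57.34 sd 0.01 yaw -79.22Traceback (most recent call last):
  File "ft.py", line 12, in <module>
    for i in range(4): a.append(bot.sense()["ft_torque"]); bot.get_image("side")
                                                           ~~~~~~~~~~~~~^^^^^^^^
ValueError: 200 camera calls are used up
```

Emit:
carry_out:
  moves:
    - [[-0.0187,0.0982,0,0],[-0.0187,0.0982,0,0],[0,0,0,0]]

```text
t: 31.28
eef_pos: [0.5962, 0.0869, 0.0573]
ee_rot: [-90.0, -0.1, -79.2]
ft_force: [-4.6, -4.4, 5.0]
gripper_width: 0.0195
```

```bash
python3 ft.py 4
```

```text
Traceback (most recent call last):
  File "ft.py", line 7, in <module>
    if i<n-1: bot.get_image("side")
              ~~~~~~~~~~~~~^^^^^^^^
ValueError: 200 camera calls are used up
```

Emit:
carry_out:
  moves:
    - [[-0.0187,0.0982,0,0],[0,0,0,0],[0,0,0,0]]

```text
t: 31.53
eef_pos: [0.5961, 0.087, 0.0573]
ee_rot: [-90.0, -0.2, -79.2]
ft_force: [-3.6, -7.4, 4.9]
gripper_width: 0.0198
```

Emit:
carry_out:
  moves:
    - [[-0.0187,0.0982,0,0],[0,0,0,0],[0,0,0,0]]

```text
t: 31.78
eef_pos: [0.5962, 0.087, 0.0574]
ee_rot: [-90.0, -0.3, -79.2]
ft_force: [-3.1, -10.0, 4.4]
gripper_width: 0.0199
```

Emit:
carry_out:
  moves:
    - [[0,0,0,0],[0,0,0,0],[0,0,0,0],[0,0,0,0],[0,0,0,0],[0,0,0,0]]
  grip: -0.2

```text
t: 32.28
eef_pos: [0.5959, 0.0899, 0.0571]
ee_rot: [-90.0, 0.0, -79.2]
ft_force: [0.2, 0.5, 0.2]
gripper_width: 0.0382
```

Emit:
carry_out:
  moves:
    - [[0,0,0.5,0],[0,0,1,0],[0,0,1.5,0],[0,0,2,0],[0,0,2.5,0],[0,0,2,0],[0,0,1,0],[0,0,0,0],[0,0,0,0],[0,0,0,0]]

```text
t: 33.12
eef_pos: [0.5949, 0.0895, 0.1607]
ee_rot: [-90.1, 0.0, -79.2]
ft_force: [-1.0, 0.6, -0.4]
gripper_width: 0.0379
```

```bash
python3 -c "
from station import bot
s=bot.sense();print(s['t'],s['joint_vel'].round(2));print(bot.hand_in())"
```

```text
33.1167 [ 0.06  0.7   0.7   0.01  0.07 -0.02]
the job is handed in; nothing more can be done
None
```

I loaded the girder into the jig, slid the rail to its stop by the black knob, and handed the job in at 33 s with the gripper empty and clear. I could not look at the final state: I had used all 200 camera calls, many of them as short waits while averaging force readings. The rail's final position and the bottles and cup therefore rest on force and position readings, not a picture.

- **Follower:** First touch put s at about -13 mm. I pressed the follower in about 14.5 mm by position (14.1 mm by force), inside the 13.3–15.5 mm window, with about 8 N of push-back.
- **Lowering:** The girder met the floor at the height expected from the stand, at about 9 N. I eased off before letting go. A picture afterwards shows it in the channel behind the end stop.
- **Side forces:** Small side and upward forces on the way down looked at first like wall contact. I put them down to friction at the follower face and re-centred; no reading went above about 9 N.
- **Rail:** It stopped solidly after about 66 mm of travel, at about 9 N. That matches the 65 mm I expected from the pictures. A girder sitting too high would have blocked it near 37 mm from open. Side force on the knob was about 5 N, and the force readings fell to about zero once I let go.

The arm never went near the bottles or the cup.

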